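# Make up two job kits from the bench and the parts carousel

## Task

Make up the two job kits in their foam trays: the wiring kit in the blue tray gets the torch and the roll of black tape, the levelling kit in the red tray gets the spanner and the pine block, each lying fully down in its own cut-out. The tape and the block are kept on the parts carousel, whose clear dust hood covers the back bays, so push or pull it round by one of its orange posts until the bay you want is at the open front, then lift the part out. Leave the red screwdriver and the ratchet where they lie.

Things in the scene. Friction and masses are not known exactly. Their poses are not given: they have to be found in the camera images.
- black_torch: Black torch lying on the bench, 35 x 161 x 36 mm (its x, y, z), 160 g. Origin at the centre of its underside, y axis along it, z up; grip it across the middle of its length (35 mm wide at most).
- spanner: Steel combination spanner flat on the bench (the only one), 164 mm long, ends 26 mm wide and up to 9 high, 70 g. Origin at mid-length on its underside, y axis along it, z up. Shank 11 mm wide, 7 mm high: grip it at the middle with the fingertips close to the bench.
- black_tape: Roll of black tape lying flat in a carousel bay, 57 mm across, 19 mm high, 50 g. Origin at the centre of its underside, z up. (The much larger cream masking tape in another bay stays there.)
- pine_block: Pine block lying in a carousel bay, 42 x 90 x 30 mm (its x, y, z), about 60 g. Origin at the centre of its underside. Its long axis (y) is within 45 degrees of the carousel's radius.
- blue_tray: Fixed foam tray, 206 (x) x 172 (y) x 26 mm; black top, bright blue in the cut-outs, their floor at z = 12 mm. Origin: centre of underside; -x faces the robot. Torch cut-out 178 (along x) x 52 mm, centre (0, -48), either way round; finger notch as deep, x -28..28, y -86..0. Tape cut-out: octagon 74 across, centre (0, 42), with finger slot as deep, x -70..70, y 20..64: hold the tape along x.
- red_tray: Fixed foam tray built like the blue one (206 x 172 x 26 mm, same frame), red in the cut-outs, floor at z = 12 mm. Spanner cut-out 180 (along x) x 42 mm, centre (0, -49), either way round. Block cut-out 106 (along x) x 58 mm, centre (0, 42), block's long axis along x. A finger trough as deep, x -28..28, crosses both over the tray's whole width, open at the sides.
- carousel: Fixed carousel base. Origin on the turning axis at bench level; -x is the open front, towards the robot. Clear hood over its x > 0 half: edge at x = 0, top z = 91 mm, 316 wide; parts are reached at x < 0. Grey turntable: radius 145 mm, floor z = 24, rim z = 32, hub radius 20 up to z = 68, 3 dividers up to z = 46 making 3 bays; parts lie about 82 mm from the axis.
- turntable (a joint): Turntable angle q, counter-clockwise from above, several turns either way; stays where left, 1 N at the rim turns it. At q = 0 the masking tape's bay is in front. 3 orange posts (round, 14 mm thick, z = 30 to 68 mm) stand at the dividers' ends: carousel x = -129 cos a, y = -129 sin a mm, a = q - 60, q + 60, q + 180 degrees; pinch or push one in the front half.
- red_driver: Bystander: red-handled screwdriver, 209 mm long, on the bench to the left; origin at mid-length on its underside. Leave it.
- ratchet_1: Bystander: steel ratchet handle with black grip, 28 x 195 x 22 mm, lying between the carousel and the toolbox; origin at the centre of its underside. Leave it.

How it is judged:
At the end, for the whole second after the job is handed in: Torch and black tape in the blue tray, spanner and pine block in the red one, each within 14 mm of its cut-out's middle along tray x and y, under 5 mm (torch 7) above its floor; long things within 0.2 rad of tray x; tape, spanner, block flat within 0.15 rad; at rest, released (x of black_torch in the frame of blue_tray between -0.014 and 0.014 m and y of black_torch in the frame of blue_tray between -0.062 and -0.034 m and z of black_torch in the frame of blue_tray below 0.019 m and linear speed of each of black_torch, black_tape, spanner, pine_block below 0.02 m/s and angle between the y axis of black_torch and the x axis of blue_tray, either way round below 0.2 rad and x of black_tape in the frame of blue_tray between -0.014 and 0.014 m and y of black_tape in the frame of blue_tray between 0.028 and 0.056 m and z of black_tape in the frame of blue_tray below 0.017 m and angle between each of black_tape, spanner, pine_block's own z axis and vertical below 0.15 rad and x of spanner in the frame of red_tray between -0.014 and 0.014 m and y of spanner in the frame of red_tray between -0.063 and -0.035 m and z of each of spanner, pine_block in the frame of red_tray below 0.017 m and angle between the y axis of each of spanner, pine_block and the x axis of red_tray, either way round below 0.2 rad and x of pine_block in the frame of red_tray between -0.014 and 0.014 m and y of pine_block in the frame of red_tray between 0.028 and 0.056 m); the robot touches nothing.
It fails at once if the red screwdriver was moved by more than 25 mm (distance of red_driver from where it was at the start of the episode above 0.025 m).
It fails at once if the ratchet was moved by more than 25 mm (distance of ratchet_1 from where it was at the start of the episode above 0.025 m).
It also fails if it takes over 134 s, if anything falls off the work surface, if the arm or the gripper's body presses on something with over 40 N, if the wrist force passes 120 N, or if a joint passes its speed limit or range.

## Robot

A 7-joint arm with a two-finger parallel gripper is mounted at the origin on a cart in front of the work surface, level with it; the furniture and walls round the work are solid. World frame = base frame: x ahead of the robot, y to its left, z up, the work surface at z = 0. Lengths are in m, angles in rad, forces in N, time in s.
With the tool pointing down it reaches from about 0.35 to 0.9 m from the base axis. Payload 8.1 kg.
Tool frame: the origin (TCP) lies at the very end of the fingers, on their centre line; the grasp point (between the pads) lies 19 mm behind it; z points along the fingers, y is the line along which they close (so a half turn about z gives the same grasp; the last joint's range is limited). The gripper opens to 92 mm and grips with 3 to 60 N. Pads are 19 mm wide; open, the fingers measure 130 mm over their backs; the gripper's body (75 mm by 190 mm) begins 47 mm behind the grasp point.
Start: joints at [-1.372, 0.434, 0.025, 1.573, -0.012, 1.134, -0.075], TCP at [0.186, 0.597, 0.227] pointing down, gripper open.
Joint ranges: [-2.62, 2.62], [-0.44, 2.09], [-1.27, 1.32], [0.08, 2.57], [-1.32, 4.46], [0.12, 2], [-2.74, 2.74]. Speed limits (rad/s): [2.22, 2.22, 3.01, 3.01, 3.14, 3.14, 3.14].

## Interface

Orientations are given as a rotation vector (axis times angle).
In Python, from cell import arm gives the robot as it stands.
- The arm moves only by the shell command python3 -m pendant 'ROWS' [FORCE]. ROWS is a JSON object of lists of equal length, an entry for each row: "slide": the shift along the tool's x, y, z in units of 0.3 m (1.0 is 0.3 m), a list of three; "dr": the turn, a rotation vector about the tool's x, y, z in units of 0.12 rad (1.0 is 0.12 rad), a list of three; "claw": the opening, from 0 (shut) to 1 (fully open). In form: {"slide": [[tx, ty, tz], ...], "dr": [[ax, ay, az], ...], "claw": [claw, ...]}. A call has 1 to 10 rows; each row shifts and turns the commanded pose from where the row before left it, along the tool's axes as they then stand; what a row does not reach is not made up. A row lasts 1/10 s, in which the tool goes at most 50 mm and 8.59 degrees, less where a joint would pass 70% of its speed; a pose out of reach is approached as far as the arm can. A call with a number of a shift or a turn outside -1 to 1 is refused whole. A call with a gripper value outside its range is refused whole. The fingers move at their own pace and stop on an object; FORCE is the grip in N (left out, the last holds). Time passes only in rows, so rows that do not move let the fingers close. It gives the time, the measured TCP pose, the force, the opening and the grip force at its end, in the units of the state.
- arm.observe(): the state, without advancing time (a new reading comes with each control period).
- arm.get_image(name): name is "side" or "top" or "wrist"; returns the picture (480x640x3 uint8, red, green, blue); there is no depth.
- arm.calibration(name): a dict with "K" (3x3 intrinsics, pixels), "dist" ([k1, k2, p1, p2, k3] as OpenCV has them; the pictures are not rectified), "xyz" and "orientation" of the camera in the world. Camera axes: x right, y up, looking along -z (the intrinsics and any distortion apply to the point x, -y, -z); pixel columns grow to the right and rows downward; lengths in m; the calibration is good to about 2 mm. A picture is of the moment at which its call begins: read the wrist's pose just before it. calibration takes no time and is no camera call; for the wrist camera it gives the pose at the moment of the call.
- arm.sign_off(): hands the job in; it is judged then, once.
The state is a dict: "clock": time; "joints": joint angles; "dq": joint speeds; "joint_efforts": joint torques, N m; "position": TCP position; "ee_rot": TCP orientation; "force": force on the tool from outside, world axes, zero at the start; "ft_torque": the same for the moment, N m; "width": opening from 0.0 (shut) to 1.0 (fully open); "gripper_force": force on a finger pad.
Only numpy, scipy, OpenCV 4.12 (cv2) and the standard library are available. Lean on these libraries where they do the work, as an engineer would, in place of code of your own. Each camera call takes 0.05 s, during which the arm holds its last target. There are 200 camera calls.

## Working session

There is one attempt and no reset: what is moved stays moved. The work goes in short steps, Python scripts to look and compute and a shell command to move; the robot and the scene stay as the last step left them, time stands still between calls to the robot, and variables do not carry over. Pictures are saved under pics/ and viewed, at most 14 in all, crops included, and the job is handed in when it is done.

```bash
mkdir -p pics; ls; cat > h.py <<'E'
import numpy as np, cv2
from scipy.spatial.transform import Rotation as R
from cell import arm
def rot(o):
    o=np.array(o,float)
    return R.from_rotvec(o).as_matrix() if o.size==3 else (R.from_quat(o).as_matrix() if o.size==4 else o.reshape(3,3))
def pix2w(c,uv,z):
    p=cv2.undistortPoints(np.array(uv,float).reshape(-1,1,2),np.array(c["K"],float),np.array(c["dist"],float)).reshape(-1,2)
    d=np.c_[p[:,0],-p[:,1],-np.ones(len(p))]@rot(c["orientation"]).T
    o=np.array(c["xyz"]); z=np.broadcast_to(z,len(p))
    return o+d*((z-o[2])/d[:,2])[:,None]
def w2pix(c,P):
    q=(np.array(P,float).reshape(-1,3)-c["xyz"])@rot(c["orientation"]); q=q*[1,-1,-1]
    return cv2.projectPoints(q,np.zeros(3),np.zeros(3),np.array(c["K"],float),np.array(c["dist"],float))[0].reshape(-1,2)
def snap(n,f):
    c=arm.calibration(n); im=arm.get_image(n); cv2.imwrite(f,im[:,:,::-1]); return c,im
E
python3 - <<'E'
from h import *
for n in("top","side"):
    c,_=snap(n,f"pics/{n}0.png"); print(n,c)
print(arm.observe())
E
```

```text
pics
top {'K': array([[543.48416339,   0.        , 319.09620871],
       [  0.        , 543.48416339, 245.60053092],
       [  0.        ,   0.        ,   1.        ]]), 'dist': array([-0.07942701,  0.        ,  0.        ,  0.        ,  0.        ]), 'xyz': array([0.29999433, 0.09609189, 1.23781489]), 'orientation': array([ 0.16121923, -0.16305511, -1.59181595])}
side {'K': array([[501.49695103,   0.        , 324.00069177],
       [  0.        , 501.49695103, 243.56541177],
       [  0.        ,   0.        ,   1.        ]]), 'dist': array([-0.10967584,  0.        ,  0.        ,  0.        ,  0.        ]), 'xyz': array([ 0.42739171, -1.047216  ,  0.76406676]), 'orientation': array([ 1.00275389, -0.07203394, -0.09193316])}
{'clock': 0.1, 'joints': array([-1.37160033,  0.43515258,  0.02497727,  1.57397576, -0.01157819,
        1.13400393, -0.07508937]), 'dq': array([ 0.0010749 , -0.0029693 ,  0.00054825, -0.00202679,  0.00037972,
        0.00033785, -0.00065502]), 'joint_efforts': array([ 2.57433087e-03, -6.69126391e+01,  9.87545885e-01, -3.15139854e+01,
       -6.06335490e-02,  3.75266885e-02,  1.04424996e-05]), 'position': array([0.18569864, 0.59631008, 0.22603569]), 'ee_rot': array([-4.72335219e-01, -3.10581885e+00,  2.18922657e-03]), 'force': array([ 0.04164858, -0.1780874 ,  0.83929983]), 'ft_torque': array([ 0.01682167, -0.03137705, -0.02916785]), 'gripper_force': 0.0, 'width': 0.9993918174859661}
```

View pics/top0.png

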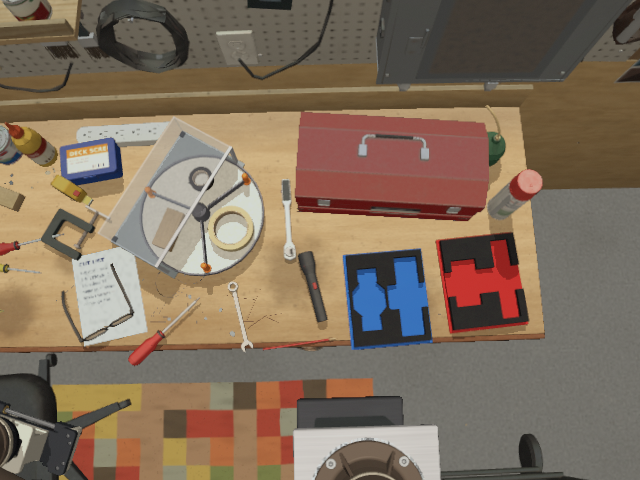

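View pics/side0.png

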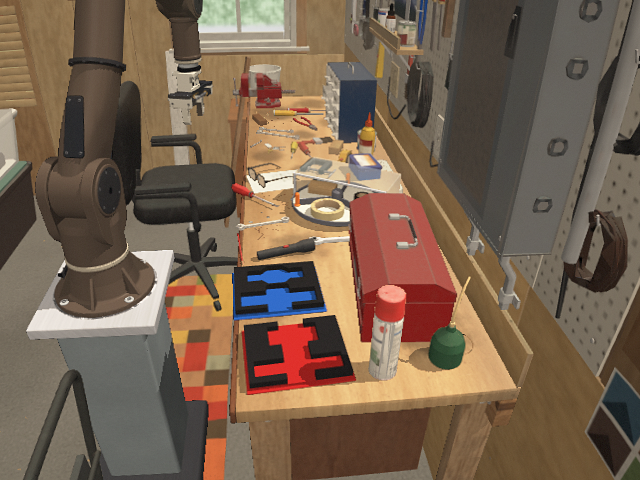

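The top view is overall clear: carousel centre at about (201,213), spanner (240,316), torch (313,286), blue tray (387,298), red tray (482,283), ratchet (288,220), driver (165,331). I'll enlarge two crops next.

```bash
python3 - <<'E'
import cv2
im=cv2.imread("pics/top0.png")
cv2.imwrite("pics/c1.png",cv2.resize(im[110:285,95:300],None,fx=3.4,fy=3.4,interpolation=3))
cv2.imwrite("pics/c2.png",cv2.resize(im[225:355,220:535],None,fx=2.5,fy=2.5,interpolation=3))
E
```

```text
(no output)
```

View pics/c1.png

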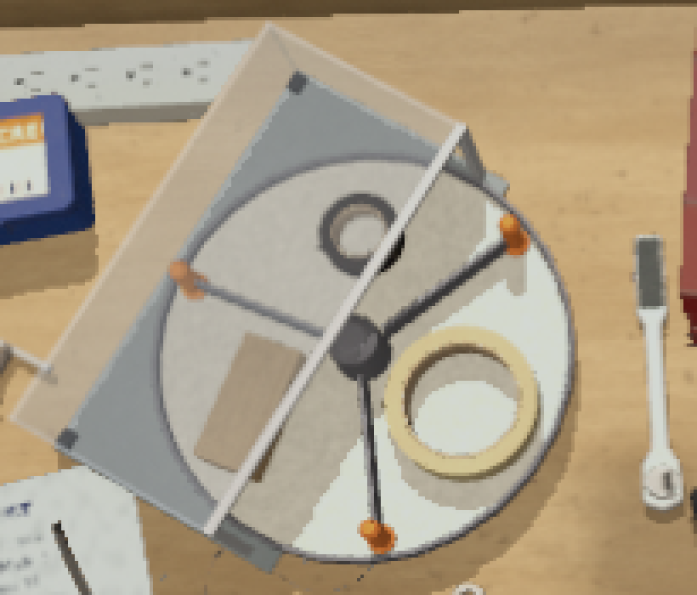

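View pics/c2.png

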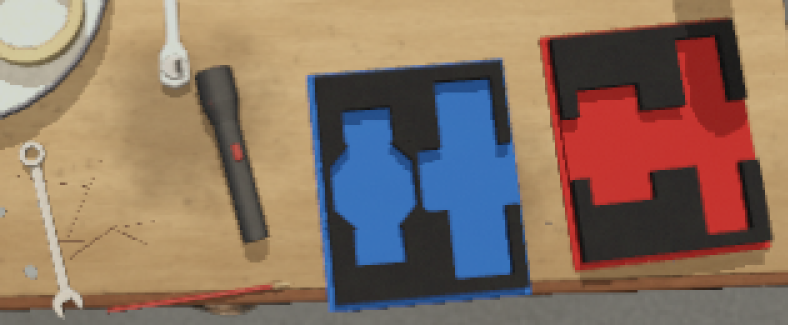

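Crop 1: hub top (360,342), posts mid (376,537), (188,278), (515,236); hood edge (462,128)–(210,530); black tape (360,232), pine block corners (245,335),(300,352),(255,478),(195,455). Crop 2: spanner ring (33,153), jaw (66,303); torch (215,72)–(256,238); tray corners.

```bash
cat > m.py <<'E'
from h import *
c=arm.calibration("top")
f1=lambda p:np.array(p)/3.4+[95,110]-0.35
f2=lambda p:np.array(p)/2.5+[220,225]-0.3
np.set_printoptions(precision=4,suppress=True)
def show(n,p,z): print(n,pix2w(c,p,z)[:,:2].tolist() and np.round(pix2w(c,p,z)[:,:2],4).tolist())
L=[[-.103,.086],[.103,.086],[.103,-.086],[-.103,-.086]]
def tray(n,px): # px order: top-left(+x,+y), top-right(+x,-y), bot-right, bot-left
    P=pix2w(c,f2(px),.026)[:,:2]; Q=np.array([[.103,.086],[.103,-.086],[-.103,-.086],[-.103,.086]])
    m=P.mean(0); H=(Q).T@(P-m); th=np.arctan2(H[0,1]-H[1,0],H[0,0]+H[1,1])
    r=np.array([[np.cos(th),-np.sin(th)],[np.sin(th),np.cos(th)]])
    print(n,m,"yaw",th,"res mm",np.round((P-m-Q@r.T)*1000,1).tolist())
if __name__=="__main__":
    tray("blue",[(314,76),(502,61),(528,286),(334,302)])
    tray("red",[(547,38),(730,20),(770,240),(580,263)])
    s=pix2w(c,f2([(33,153),(66,303)]),.005); d=s[0]-s[1]; print("spanner ends",s[:,:2],np.hypot(*d[:2]),np.arctan2(d[1],d[0]),s.mean(0))
    s=pix2w(c,f2([(215,68),(256,240)]),.018); d=s[0]-s[1]; print("torch",s[:,:2],np.hypot(*d[:2]),np.arctan2(d[1],d[0]),s.mean(0))
    hub=pix2w(c,f1([(360,340)]),.068)[0,:2]; ps=pix2w(c,f1([(376,537),(188,278),(515,236)]),.049)[:,:2]
    print("hub",hub,"posts",ps,"mean",ps.mean(0)); ct=ps.mean(0)
    d=ps-ct; print("r",np.hypot(*d.T),"ang",np.degrees(np.arctan2(d[:,1],d[:,0])))
    e=pix2w(c,f1([(462,128),(210,530)]),.091)[:,:2]; d=e[1]-e[0]; print("hood edge",e,np.hypot(*d),"mid",e.mean(0),"ydir",np.degrees(np.arctan2(d[1],d[0])))
    t=pix2w(c,f1([(361,232)]),.043)[0,:2]-ct; print("tape",t,np.hypot(*t),np.degrees(np.arctan2(t[1],t[0])))
    b=pix2w(c,f1([(245,335),(303,352),(255,467),(195,452)]),.054)[:,:2]; print("block",b-ct,(b.mean(0)-ct),np.hypot(*(b.mean(0)-ct)))
E
python3 m.py
```

```text
blue [ 0.4322 -0.0588] yaw 0.051259811766860224 res mm [[-1.5, 0.0], [-1.1, -0.3], [1.2, -0.1], [1.4, 0.3]]
red [ 0.4629 -0.2767] yaw 0.07841053835039366 res mm [[-0.2, 0.3], [-1.2, -0.3], [1.1, -1.2], [0.2, 1.1]]
spanner ends [[0.4685 0.2908]
 [0.3322 0.2608]] 0.13952786705785664 0.21655574358796437 [0.4003 0.2758 0.005 ]
torch [[0.5406 0.1222]
 [0.3832 0.0891]] 0.16090520689885843 0.207226112275036 [0.4619 0.1057 0.018 ]
hub [0.6336 0.3546] posts [[0.505  0.3459]
 [0.6862 0.4774]
 [0.7089 0.2549]] mean [0.6334 0.3594]
r [0.1291 0.1293 0.1289] ang [-173.9937   65.8938  -54.1373]
hood edge [[0.7708 0.2847]
 [0.505  0.4433]] 0.30948682788909176 mid [0.6379 0.364 ] ydir 149.18586895736357
tape [0.0838 0.0017] 0.08378303930983368 1.1719896394960099
block [[ 0.01    0.076 ]
 [-0.0029  0.0365]
 [-0.0804  0.0665]
 [-0.0692  0.1069]] [-0.0356  0.0715] 0.07987762610646008
```

```bash
cat >> h.py <<'E'
def state():
    s=arm.observe(); M=rot(s["ee_rot"]); phi=np.degrees(np.arctan2(M[1,1],M[0,1]))
    return np.array(s["position"]),phi,M,s
def plan(*W):
    """W: (x,y,z,phi_deg): turn about tool z first, then slide; prints totals in row units"""
    p,phi,M,s=state()
    tilt=M.T@np.cross(M[:,2],[0,0,-1])/.12
    print("now",np.round(p,4),"phi %.1f"%phi,"levelling dr",np.round(tilt[:2],2),"t %.1f w %.3f gf %.1f j7 %.2f"%(s["clock"],s["width"],s["gripper_force"],s["joints"][6]),"F",np.round(s["force"],1))
    for x,y,z,f in W:
        dz=-(((f-phi+180)%360)-180) if abs(f-phi)<180 else -(f-phi)
        a=np.radians(f); d=(np.array([x,y,z])-p)/.3
        print("-> drz %.2f slide x %.4f y %.4f z %.4f"%(dz/6.8755,d[0]*-np.sin(a)+d[1]*np.cos(a),d[0]*np.cos(a)+d[1]*np.sin(a),-d[2]))
        p=np.array([x,y,z]);phi=f
# poses
BL=(np.array([.4322,-.0588]),.0513); RD=(np.array([.4629,-.2767]),.0784)
def T(t,lx,ly):
    c,s=np.cos(t[1]),np.sin(t[1]); return t[0]+[c*lx-s*ly,s*lx+c*ly]
CC=np.array([.633,.358]); 
def C(r,deg): return CC+r*np.array([np.cos(np.radians(deg)),np.sin(np.radians(deg))])
E
python3 - <<'E'
from h import *
b=T(BL,0,-.048)
plan((.462,.106,.13,-78.1),(.462,.106,.005,-78.1),(.462,.106,.13,-78.1),(*b,.13,-87.1),(*b,.019,-87.1))
print(b)
E
```

```text
now [0.1857 0.5963 0.226 ] phi 72.7 levelling dr [-0.01  0.  ] t 0.1 w 0.999 gf 0.0 j7 -0.08 F [ 0.  -0.2  0.8]
-> drz 21.93 slide x 0.5642 y 1.7892 z 0.3201
-> drz -0.00 slide x 0.0000 y 0.0000 z 0.4167
-> drz -0.00 slide x 0.0000 y 0.0000 z -0.4167
-> drz 1.31 slide x -0.1269 y 0.7036 z -0.0000
-> drz -0.00 slide x 0.0000 y 0.0000 z 0.3700
[ 0.43466132 -0.10673685]
```

```bash
python3 -m pendant '{"slide":[[0,0,0],[0,0,0],[0,0,0],[0,0,0],[0,0,0],[0,0,0],[0,0,0],[0,0,0],[0,0,0],[0,0,0]],"dr":[[0,0,1],[0,0,1],[0,0,1],[0,0,1],[0,0,1],[0,0,1],[0,0,1],[0,0,1],[0,0,1],[0,0,1]],"claw":[0.75,0.75,0.75,0.75,0.75,0.75,0.75,0.75,0.75,0.75]}'
python3 -m pendant '{"slide":[[0,0,0],[0,0,0],[0,0,0],[0,0,0],[0,0,0],[0,0,0],[0,0,0],[0,0,0],[0,0,0],[0,0,0]],"dr":[[0,0,1],[0,0,1],[0,0,1],[0,0,1],[0,0,1],[0,0,1],[0,0,1],[0,0,1],[0,0,1],[0,0,1]],"claw":[0.75,0.75,0.75,0.75,0.75,0.75,0.75,0.75,0.75,0.75]}'
python3 -m pendant '{"slide":[[0,0,0],[0,0,0],[0.0376,0.119,0.021],[0.0376,0.119,0.021],[0.0376,0.119,0.021],[0.0376,0.119,0.021],[0.0376,0.119,0.021],[0.0376,0.119,0.021],[0.0376,0.119,0.021],[0.0376,0.119,0.021]],"dr":[[0,0,1],[0,0,0.93],[0,0,0],[0,0,0],[0,0,0],[0,0,0],[0,0,0],[0,0,0],[0,0,0],[0,0,0]],"claw":[0.75,0.75,0.75,0.75,0.75,0.75,0.75,0.75,0.75,0.75]}'
python3 -m pendant '{"slide":[[0.0376,0.119,0.021],[0.0376,0.119,0.021],[0.0376,0.119,0.021],[0.0376,0.119,0.021],[0.0376,0.119,0.021],[0.0376,0.119,0.021],[0.0376,0.119,0.021],[0,0,0],[0,0,0]],"dr":[[0,0,0],[0,0,0],[0,0,0],[0,0,0],[0,0,0],[0,0,0],[0,0,0],[0,0,0],[0,0,0]],"claw":[0.75,0.75,0.75,0.75,0.75,0.75,0.75,0.75,0.75]}'
python3 - <<'E'
from h import *
plan((.462,.106,.13,-78.1),(.462,.106,.005,-78.1))
snap("wrist","pics/w1.png")
c=arm.calibration("wrist");print(c["xyz"])
E
```

```text
clock: 1.1
position: [0.1857, 0.5965, 0.2263]
ee_rot: [2.149, 2.291, -0.001]
force: [0.9, 0.0, -0.5]
width: 0.75
gripper_force: 0.0
clock: 2.1
position: [0.1856, 0.5965, 0.2263]
ee_rot: [3.067, 0.678, -0.001]
force: [0.3, 0.8, -0.6]
width: 0.749
gripper_force: 0.0
clock: 3.1
position: [0.3334, 0.3345, 0.176]
ee_rot: [3.125, 0.327, -0.0]
force: [0.2, 0.7, -0.1]
width: 0.753
gripper_force: 0.0
clock: 4.0
position: [0.4619, 0.1068, 0.132]
ee_rot: [3.125, 0.322, -0.001]
force: [0.1, -1.1, 0.9]
width: 0.751
gripper_force: 0.0
now [0.4619 0.1068 0.132 ] phi -78.2 levelling dr [0.   0.01] t 4.0 w 0.751 gf 0.0 j7 -1.34 F [ 0.1 -1.1  0.9]
-> drz -0.02 slide x -0.0003 y 0.0027 z 0.0065
-> drz -0.00 slide x 0.0000 y 0.0000 z 0.4167
[0.53257594 0.12197077 0.29116589]
```

View pics/w1.png

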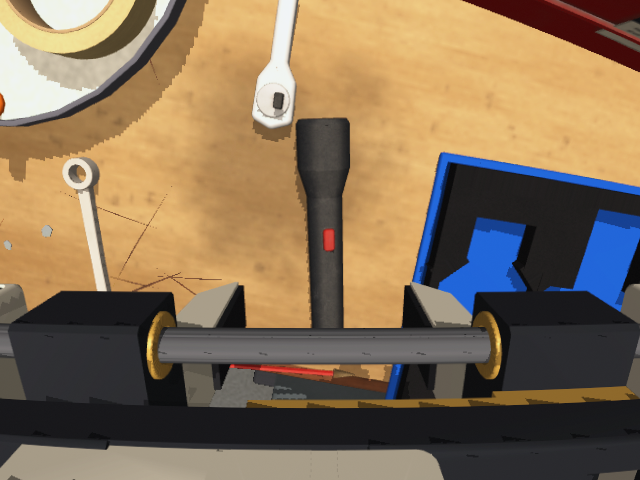

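The wrist view shows the torch axis at column ~326 between the fingers (gap 240–405, centre 322), ratchet head (272,100) clear; go down.

```bash
python3 -m pendant '{"slide":[[0,0.003,0.07],[0,0,0.07],[0,0,0.07],[0,0,0.07],[0,0,0.06],[0,0,0.05],[0,0,0.03],[0,0,0],[0,0,0],[0,0,0]],"dr":[[0,0,0],[0,0,0],[0,0,0],[0,0,0],[0,0,0],[0,0,0],[0,0,0],[0,0,0],[0,0,0],[0,0,0]],"claw":[0.75,0.75,0.75,0.75,0.75,0.75,0.75,0.75,0,0]}' 20
python3 -m pendant '{"slide":[[0,0,0],[0,0,0],[0,0,0],[0,0,-0.05],[0,0,-0.08],[0,0,-0.1],[0,0,-0.1],[0,0,-0.09],[0,0,0],[0,0,0]],"dr":[[0,0,0],[0,0,0],[0,0,0],[0,0,0],[0,0,0],[0,0,0],[0,0,0],[0,0,0],[0,0,0],[0,0,0]],"claw":[0,0,0,0,0,0,0,0,0,0]}'
python3 - <<'E'
from h import *
b=T(BL,0,-.048)
plan((*b,.13,-87.1),(*b,.019,-87.1))
c,_=snap("wrist","pics/w2.png"); snap("side","pics/s2.png")
E
```

```text
clock: 5.05
position: [0.4626, 0.1073, 0.0069]
ee_rot: [-3.124, -0.327, -0.002]
force: [0.2, -0.2, 0.2]
width: 0.624
gripper_force: 0.0
clock: 6.05
position: [0.4621, 0.1073, 0.1322]
ee_rot: [-3.124, -0.327, -0.001]
force: [-0.6, 0.6, -1.9]
width: 0.329
gripper_force: 19.9
now [0.4621 0.1073 0.1322] phi -78.0 levelling dr [-0.01 -0.01] t 6.0 w 0.329 gf 19.9 j7 -1.32 F [-0.6  0.6 -1.9]
-> drz 1.32 slide x -0.1273 y 0.7079 z 0.0074
-> drz -0.00 slide x 0.0000 y 0.0000 z 0.3700
```

View pics/w2.png

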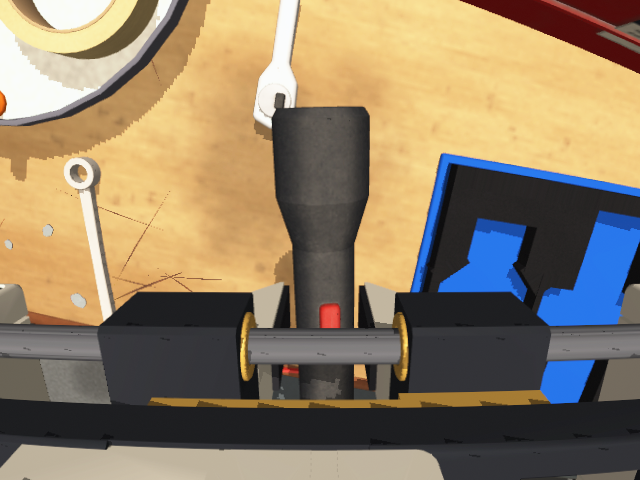

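The torch is held square, head end at about (320,107). Check its offset along the fingers' frame.

```bash
python3 - <<'E'
from h import *
p,phi,M,s=state(); c=arm.calibration("wrist")
for z in(.145,.163): 
    q=pix2w(c,[(320,107)],z)[0]; print(z,M.T@(q-p))
print(M[:,0])
E
```

```text
0.145 [ 0.08024191 -0.0003904  -0.01389008]
0.163 [ 0.07924727 -0.00022574 -0.0318884 ]
[ 0.97837722  0.20682147 -0.00170099]
```

```bash
python3 -m pendant '{"slide":[[0,0,0],[0,0,0],[-0.016,0.0885,0],[-0.016,0.0885,0],[-0.016,0.0885,0],[-0.016,0.0885,0],[-0.016,0.0885,0],[-0.016,0.0885,0],[-0.016,0.0885,0],[-0.016,0.0885,0]],"dr":[[0,0,0.66],[0,0,0.66],[0,0,0],[0,0,0],[0,0,0],[0,0,0],[0,0,0],[0,0,0],[0,0,0],[0,0,0]],"claw":[0,0,0,0,0,0,0,0,0,0]}'
python3 -m pendant '{"slide":[[0,0,0],[0,0,0],[0,0,0.06],[0,0,0.06],[0,0,0.06],[0,0,0.06],[0,0,0.04],[0,0,0.02],[0,0,0]],"dr":[[0,0,0],[0,0,0],[0,0,0],[0,0,0],[0,0,0],[0,0,0],[0,0,0],[0,0,0],[0,0,0]],"claw":[0,0,0,0,0,0,0,0,0]}'
python3 - <<'E'
from h import *
b=T(BL,0,-.048)
plan((*b,.02,-87.1))
c,_=snap("wrist","pics/w3.png")
E
```

```text
clock: 7.15
position: [0.4333, -0.1082, 0.1311]
ee_rot: [3.14, 0.078, -0.003]
force: [0.1, -0.7, -1.1]
width: 0.32
gripper_force: 19.9
clock: 8.05
position: [0.434, -0.1068, 0.0416]
ee_rot: [-3.14, -0.079, 0.002]
force: [-0.0, -0.0, -1.6]
width: 0.327
gripper_force: 19.9
now [ 0.434  -0.1068  0.0416] phi -87.1 levelling dr [-0.    0.01] t 8.1 w 0.327 gf 19.9 j7 -0.83 F [-0.  -0.  -1.6]
-> drz -0.00 slide x 0.0022 y -0.0000 z 0.0721
```

View pics/w3.png

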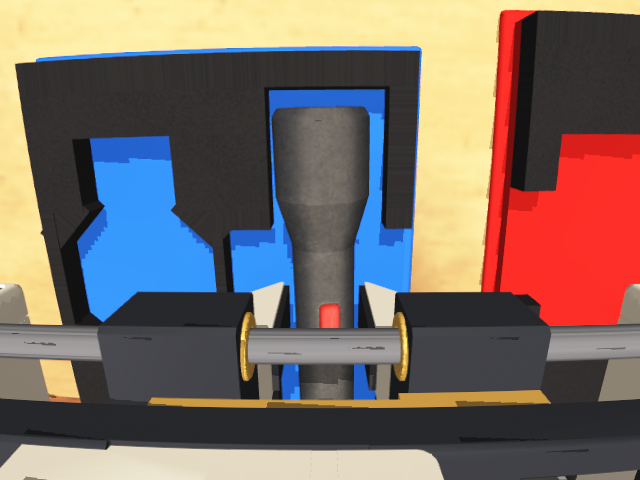

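The torch hovers over its cut-out whose far corners are at (268,88) and (387,88); refine the tray pose from those.

```bash
python3 - <<'E'
from h import *
c=arm.calibration("wrist")
q=pix2w(c,[(268,88),(387,87),(421,47),(500,11),(17,64)],.026)[:,:2]
print(q); print("expected",T(BL,.089,-.022),T(BL,.089,-.074),T(BL,.103,-.086),"red",T(RD,.103,.086), T(BL,.103,.086))
E
```

```text
[[ 0.52292226 -0.08024147]
 [ 0.52587494 -0.12997614]
 [ 0.54253432 -0.14270354]
 [ 0.55906479 -0.17407043]
 [ 0.53061969  0.03011386]]
expected [ 0.52221102 -0.07620736] [ 0.52487745 -0.12813895] [ 0.53947436 -0.13940528] red [ 0.55884812 -0.18289724] [0.53065463 0.03236844]
```

```bash
sed -i 's/BL=(np.array(\[.4322,-.0588\])/BL=(np.array([.4330,-.0610])/' h.py
python3 -m pendant '{"slide":[[0.005,0.007,0.02],[0,0,0.02],[0,0,0.018],[0,0,0.014],[0,0,0],[0,0,0],[0,0,0],[0,0,0],[0,0,0],[0,0,0]],"dr":[[0,0,0],[0,0,0],[0,0,0],[0,0,0],[0,0,0],[0,0,0],[0,0,0],[0,0,0],[0,0,0],[0,0,0]],"claw":[0,0,0,0,0,0,0.45,0.45,0.45,0.45]}'
python3 -m pendant '{"slide":[[0,0,-0.05],[0,0,-0.08],[0,0,-0.12],[0,0,-0.12],[0,0,-0.1]],"dr":[[0,0,0],[0,0,0],[0,0,0],[0,0,0],[0,0,0]],"claw":[0.45,0.45,0.45,0.45,0.45]}'
python3 - <<'E'
from h import *
plan((.400,.276,.12,-77.6),(.400,.276,.002,-77.6))
E
```

```text
clock: 9.1
position: [0.4359, -0.1091, 0.0206]
ee_rot: [-3.141, -0.078, 0.0]
force: [-1.5, 0.6, -1.3]
width: 0.451
gripper_force: 0.0
clock: 9.6
position: [0.4359, -0.1094, 0.1632]
ee_rot: [3.14, 0.077, 0.0]
force: [0.7, -0.2, 0.5]
width: 0.449
gripper_force: 0.0
now [ 0.4359 -0.1094  0.1632] phi -87.2 levelling dr [ 0. -0.] t 9.6 w 0.449 gf 0.0 j7 -1.05 F [ 0.7 -0.2  0.5]
-> drz -1.39 slide x 0.1591 y -1.2805 z 0.1440
-> drz -0.00 slide x 0.0000 y 0.0000 z 0.3933
```

```bash

python3 -m pendant '{"slide":[[0,0,0],[0,0,0],[0.0145,-0.1164,0],[0.0145,-0.1164,0],[0.0145,-0.1164,0],[0.0145,-0.1164,0],[0.0145,-0.1164,0],[0.0145,-0.1164,0],[0.0145,-0.1164,0],[0.0145,-0.1164,0]],"dr":[[0,0,-0.7],[0,0,-0.69],[0,0,0],[0,0,0],[0,0,0],[0,0,0],[0,0,0],[0,0,0],[0,0,0],[0,0,0]],"claw":[0.4,0.4,0.4,0.4,0.4,0.4,0.4,0.4,0.4,0.4]}'
python3 -m pendant '{"slide":[[0.0145,-0.1164,0],[0.0145,-0.1164,0],[0.0145,-0.1164,0],[0,0,0.05],[0,0,0.05],[0,0,0.044],[0,0,0],[0,0,0]],"dr":[[0,0,0],[0,0,0],[0,0,0],[0,0,0],[0,0,0],[0,0,0],[0,0,0],[0,0,0]],"claw":[0.4,0.4,0.4,0.4,0.4,0.4,0.4,0.4]}'
python3 - <<'E'
from h import *
plan((.400,.276,.12,-77.6),(.400,.276,.002,-77.6))
snap("wrist","pics/w4.png")
E
```

```text
clock: 10.6
position: [0.4095, 0.1726, 0.1617]
ee_rot: [-3.123, -0.34, -0.0]
force: [0.5, -0.0, 0.1]
width: 0.397
gripper_force: 0.0
clock: 11.4
position: [0.4003, 0.2758, 0.1185]
ee_rot: [3.123, 0.338, -0.0]
force: [0.3, -0.0, 0.8]
width: 0.4
gripper_force: 0.0
now [0.4003 0.2758 0.1185] phi -77.6 levelling dr [0. 0.] t 11.4 w 0.400 gf 0.0 j7 -1.71 F [ 0.3 -0.   0.8]
-> drz -0.01 slide x -0.0009 y -0.0008 z -0.0050
-> drz -0.00 slide x 0.0000 y 0.0000 z 0.3933
```

View pics/w4.png

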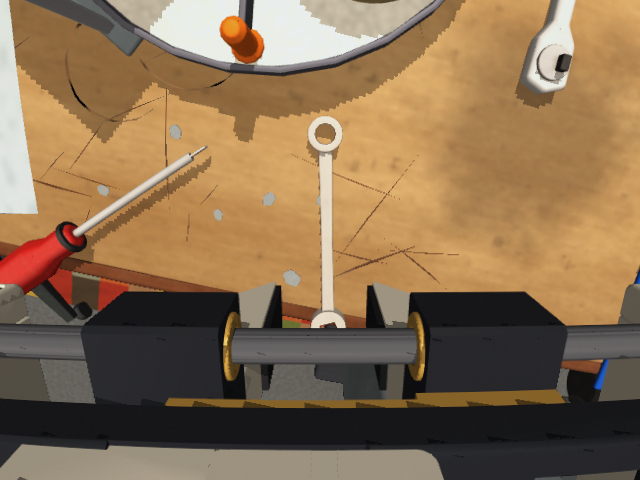

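Spanner ring top at (324,116), shank at column 327, between fingers (280–367); driver tip (205,148) is clear.

```bash
python3 - <<'E'
from h import *
p,phi,M,s=state(); c=arm.calibration("wrist")
for uv,z in(((324,116),.007),((325,200),.007),((328,300),.007)): print(uv,M.T@(pix2w(c,[uv],z)[0]-p))
E
```

```text
(324, 116) [0.08146962 0.00105239 0.11188565]
(325, 200) [0.02568407 0.00179934 0.11186273]
(328, 300) [-0.04909476  0.00415395  0.11183181]
```

```bash

python3 -m pendant '{"slide":[[0,0.009,0.07],[0,0,0.07],[0,0,0.07],[0,0,0.06],[0,0,0.05],[0,0,0.04],[0,0,0.02],[0,0,0.008],[0,0,0],[0,0,0]],"dr":[[0,0,-0.2],[0,0,0],[0,0,0],[0,0,0],[0,0,0],[0,0,0],[0,0,0],[0,0,0],[0,0,0],[0,0,0]],"claw":[0.4,0.4,0.4,0.4,0.4,0.4,0.4,0.4,0.4,0.4]}' 25
python3 -m pendant '{"slide":[[0,0,0],[0,0,0],[0,0,0],[0,0,0],[0,0,0]],"dr":[[0,0,0],[0,0,0],[0,0,0],[0,0,0],[0,0,0]],"claw":[0,0,0,0,0]}'
python3 -m pendant '{"slide":[[0,0,-0.05],[0,0,-0.1],[0,0,-0.12],[0,0,-0.12],[0,0,-0.06],[0,0,0]],"dr":[[0,0,0],[0,0,0],[0,0,0],[0,0,0],[0,0,0],[0,0,0]],"claw":[0,0,0,0,0,0]}'
python3 - <<'E'
from h import *
b=T(RD,0,-.049); f=np.degrees(RD[1])-90
plan((*b,.12,f),(*b,.014,f))
E
```

```text
clock: 12.45
position: [0.4012, 0.2739, 0.0026]
ee_rot: [-3.118, -0.377, -0.001]
force: [-0.3, -0.0, -0.4]
width: 0.397
gripper_force: 0.0
clock: 12.95
position: [0.4008, 0.2737, 0.0021]
ee_rot: [-3.119, -0.377, -0.0]
force: [-0.9, 0.7, 3.0]
width: 0.098
gripper_force: 25.0
clock: 13.55
position: [0.402, 0.2746, 0.1393]
ee_rot: [-3.116, -0.377, -0.005]
force: [0.3, 0.2, -1.8]
width: 0.094
gripper_force: 25.0
now [0.402  0.2746 0.1393] phi -76.2 levelling dr [-0.02 -0.03] t 13.6 w 0.094 gf 25.0 j7 -1.70 F [ 0.3  0.2 -1.8]
-> drz 1.35 slide x 0.0585 y 2.0111 z 0.0643
-> drz -0.00 slide x 0.0000 y 0.0000 z 0.3533
```

```bash

python3 -m pendant '{"slide":[[0,0,0],[0,0,0],[0.003,0.1117,0],[0.003,0.1117,0],[0.003,0.1117,0],[0.003,0.1117,0],[0.003,0.1117,0],[0.003,0.1117,0],[0.003,0.1117,0],[0.003,0.1117,0]],"dr":[[0,0,0.7],[0,0,0.65],[0,0,0],[0,0,0],[0,0,0],[0,0,0],[0,0,0],[0,0,0],[0,0,0],[0,0,0]],"claw":[0,0,0,0,0,0,0,0,0,0]}'
python3 -m pendant '{"slide":[[0.003,0.1117,0],[0.003,0.1117,0],[0.003,0.1117,0],[0.003,0.1117,0],[0.003,0.1117,0],[0.003,0.1117,0],[0.003,0.1117,0],[0.003,0.1117,0],[0.003,0.1117,0],[0.003,0.1117,0]],"dr":[[0,0,0],[0,0,0],[0,0,0],[0,0,0],[0,0,0],[0,0,0],[0,0,0],[0,0,0],[0,0,0],[0,0,0]],"claw":[0,0,0,0,0,0,0,0,0,0]}'
python3 -m pendant '{"slide":[[0,0,0],[0,0,0.08],[0,0,0.1],[0,0,0.1],[0,0,0.05],[0,0,0]],"dr":[[0,0,0],[0,0,0],[0,0,0],[0,0,0],[0,0,0],[0,0,0]],"claw":[0,0,0,0,0,0]}'
python3 - <<'E'
from h import *
b=T(RD,0,-.049); f=np.degrees(RD[1])-90
plan((*b,.014,f))
snap("wrist","pics/w5.png")
E
```

```text
clock: 14.55
position: [0.4283, 0.0056, 0.1362]
ee_rot: [3.139, 0.124, -0.002]
force: [1.4, -0.5, -1.0]
width: 0.093
gripper_force: 25.0
clock: 15.55
position: [0.4637, -0.3273, 0.1356]
ee_rot: [-3.138, -0.123, 0.002]
force: [0.3, -0.4, -0.6]
width: 0.092
gripper_force: 25.0
clock: 16.15
position: [0.4626, -0.3251, 0.0357]
ee_rot: [-3.137, -0.123, 0.006]
force: [-0.8, 0.7, -0.6]
width: 0.096
gripper_force: 25.0
now [ 0.4626 -0.3251  0.0357] phi -85.5 levelling dr [-0.02  0.03] t 16.1 w 0.096 gf 25.0 j7 -0.45 F [-0.8  0.7 -0.6]
-> drz 0.00 slide x 0.0135 y 0.0026 z 0.0723
```

View pics/w5.png

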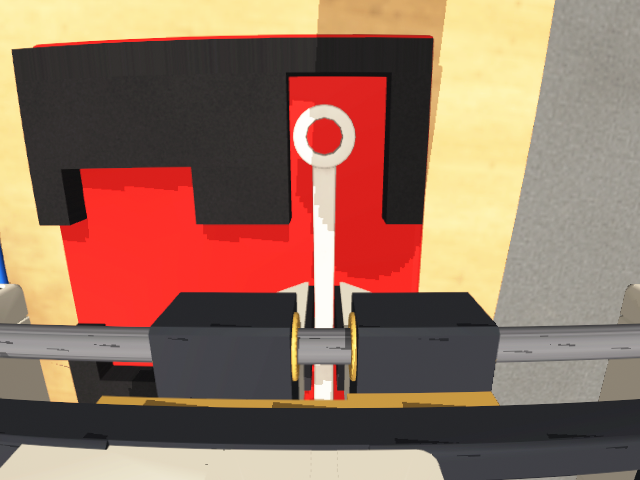

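Spanner ring at (324,136); cut-out corners at (287,73),(390,73), block cut-out inner corner (192,167), tray corner (433,37),(12,49).

```bash
python3 - <<'E'
from h import *
c=arm.calibration("wrist"); p,phi,M,s=state()
q=pix2w(c,[(287,73),(390,73),(192,167),(433,37),(12,49)],.026)[:,:2]
E=np.array([T(RD,.09,-.028),T(RD,.09,-.07),T(RD,.053,.013),T(RD,.103,-.086),T(RD,.103,.086)])
print(q,(q-E)*1000,"mean",(q-E).mean(0)*1000)
print(M.T@(pix2w(c,[(324,104)],.044)[0]-p),M.T@(pix2w(c,[(324,190)],.044)[0]-p))
E
```

```text
[[ 0.55715418 -0.30475926]
 [ 0.56053234 -0.34619639]
 [ 0.51648274 -0.26626043]
 [ 0.57577919 -0.36181025]
 [ 0.56128023 -0.1879684 ]] [[ 2.33767879 -7.19404541]
 [ 2.42640947 -6.76018809]
 [ 1.76369715 -6.67144392]
 [ 3.4600758  -7.441343  ]
 [ 2.4321152  -5.07115899]] mean [ 2.48399528 -6.62763588]
[ 0.0818206   0.00112311 -0.00688816] [ 0.05009798  0.00115383 -0.00682623]
```

```bash
sed -i 's/RD=(np.array(\[.4629,-.2767\])/RD=(np.array([.4652,-.2828])/' h.py
python3 -m pendant '{"slide":[[0.011,0.01,0],[0.01,0.009,0],[0,0,0.02],[0,0,0.02],[0,0,0.016],[0,0,0.012],[0,0,0.003],[0,0,0],[0,0,0],[0,0,0]],"dr":[[0,0,0],[0,0,0],[0,0,0],[0,0,0],[0,0,0],[0,0,0],[0,0,0],[0,0,0],[0,0,0],[0,0,0]],"claw":[0,0,0,0,0,0,0,0,0,0.3]}'
python3 -m pendant '{"slide":[[0,0,0],[0,0,0],[0,0,-0.05],[0,0,-0.08],[0,0,-0.12],[0,0,-0.12]],"dr":[[0,0,0],[0,0,0],[0,0,0],[0,0,0],[0,0,0],[0,0,0]],"claw":[0.3,0.3,0.3,0.3,0.3,0.3]}'
python3 - <<'E'
from h import *
p=C(.129,187)
plan((*p,.13,-84+0),(*p,.043,-84))
snap("top","pics/t6.png")
im=cv2.imread("pics/t6.png"); cv2.imwrite("pics/c6.png",cv2.resize(im[120:345,115:535],None,fx=1.9,fy=1.9,interpolation=3))
E
```

```text
clock: 17.2
position: [0.4711, -0.3318, 0.0169]
ee_rot: [3.139, 0.123, 0.001]
force: [1.1, -0.4, 0.2]
width: 0.143
gripper_force: 0.0
clock: 17.8
position: [0.4705, -0.3317, 0.1297]
ee_rot: [3.139, 0.122, -0.001]
force: [0.8, 1.2, -0.1]
width: 0.298
gripper_force: 0.0
now [ 0.4705 -0.3317  0.1297] phi -85.5 levelling dr [0. 0.] t 17.8 w 0.298 gf 0.0 j7 -0.54 F [ 0.8  1.2 -0.1]
-> drz -0.22 slide x 0.3491 y -2.2223 z -0.0009
-> drz 0.00 slide x 0.0000 y 0.0000 z 0.2900
```

View pics/c6.png

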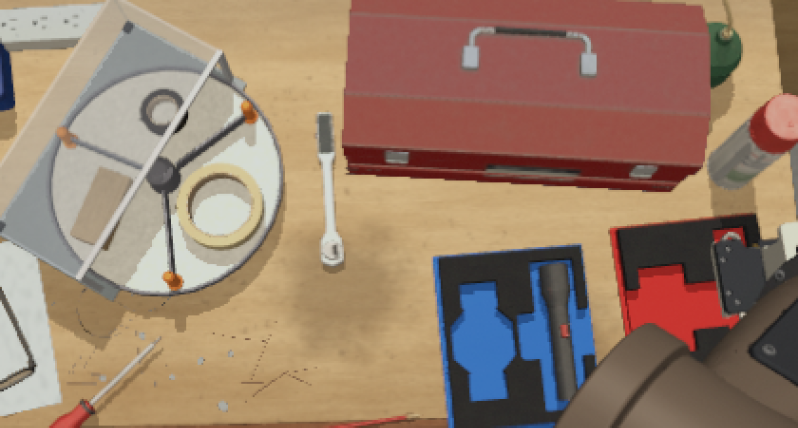

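Torch lies in the blue cut-out, and the spanner's ring appears in the red one (partly hidden by the arm). Next, the carousel post at about (0.505, 0.345).

```bash

python3 -m pendant '{"slide":[[0.0175,-0.1111,0],[0.0175,-0.1111,0],[0.0175,-0.1111,0],[0.0175,-0.1111,0],[0.0175,-0.1111,0],[0.0175,-0.1111,0],[0.0175,-0.1111,0],[0.0175,-0.1111,0],[0.0175,-0.1111,0],[0.0175,-0.1111,0]],"dr":[[0,0,-0.2],[0,0,0],[0,0,0],[0,0,0],[0,0,0],[0,0,0],[0,0,0],[0,0,0],[0,0,0],[0,0,0]],"claw":[0.5,0.5,0.5,0.5,0.5,0.5,0.5,0.5,0.5,0.5]}'
python3 -m pendant '{"slide":[[0.0175,-0.1111,0],[0.0175,-0.1111,0],[0.0175,-0.1111,0],[0.0175,-0.1111,0],[0.0175,-0.1111,0],[0.0175,-0.1111,0],[0.0175,-0.1111,0],[0.0175,-0.1111,0],[0.0175,-0.1111,0],[0.0175,-0.1111,0]],"dr":[[0,0,0],[0,0,0],[0,0,0],[0,0,0],[0,0,0],[0,0,0],[0,0,0],[0,0,0],[0,0,0],[0,0,0]],"claw":[0.5,0.5,0.5,0.5,0.5,0.5,0.5,0.5,0.5,0.5]}'
python3 -m pendant '{"slide":[[0,0,0],[0,0,0]],"dr":[[0,0,0],[0,0,0]],"claw":[0.5,0.5]}'
python3 - <<'E'
from h import *
plan((.505,.345,.043,-84))
c,_=snap("wrist","pics/w7.png")
print(w2pix(c,[(.505,.345,.068),(.633,.358,.068),(.505,.345,.03)]))
E
```

```text
clock: 18.85
position: [0.49, 0.0065, 0.1286]
ee_rot: [-3.137, -0.16, -0.002]
force: [0.7, 0.4, 0.0]
width: 0.503
gripper_force: 0.0
clock: 19.85
position: [0.508, 0.3436, 0.1288]
ee_rot: [-3.137, -0.161, -0.001]
force: [0.6, -0.3, 0.5]
width: 0.507
gripper_force: 0.0
clock: 20.05
position: [0.5079, 0.3426, 0.1282]
ee_rot: [3.137, 0.163, 0.001]
force: [0.7, -0.1, 0.2]
width: 0.5
gripper_force: 0.0
now [0.5079 0.3426 0.1282] phi -84.0 levelling dr [ 0. -0.] t 20.1 w 0.500 gf 0.0 j7 -1.71 F [ 0.7 -0.1  0.2]
-> drz -0.01 slide x -0.0088 y -0.0090 z 0.2839
[[317.29602861 263.36894198]
 [317.25856776  22.61525166]
 [318.16632027 245.18214141]]
```

View pics/w7.png

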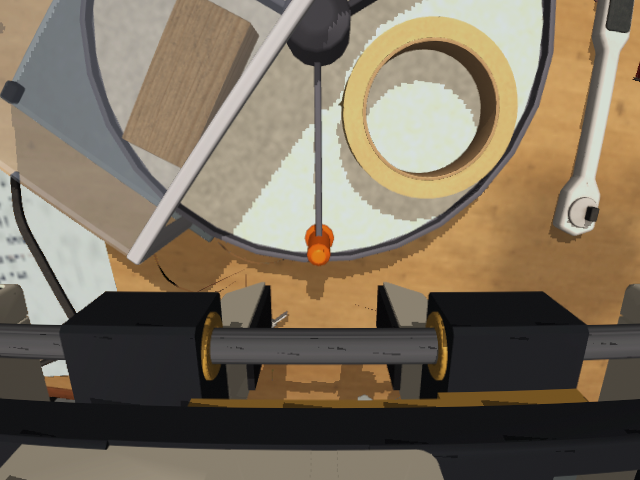

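Post top seen at (318,254), hub (319,20): post is ≈5 mm further than assumed, so x stays about as it is. Cage it and turn +110°.

```bash

python3 -m pendant '{"slide":[[0.004,-0.008,0.07],[0,0,0.07],[0,0,0.07],[0,0,0.05],[0,0,0.025],[0,0,0],[0,0,0],[0,0,0],[0,0,0]],"dr":[[0,0,0],[0,0,0],[0,0,0],[0,0,0],[0,0,0],[0,0,0],[0,0,0],[0,0,0],[0,0,0]],"claw":[0.5,0.5,0.5,0.5,0.5,0.22,0.22,0.22,0.22]}' 10
python3 -m pendant '{"slide":[[0.0004,0.0129,0],[0.0008,0.0258,0],[0.0031,0.0515,0],[0.0031,0.0515,0],[0.0031,0.0515,0],[0.0031,0.0515,0],[0.0031,0.0515,0],[0.0031,0.0515,0],[0.0031,0.0515,0],[0.0031,0.0515,0]],"dr":[[0,0,-0.25],[0,0,-0.5],[0,0,-1],[0,0,-1],[0,0,-1],[0,0,-1],[0,0,-1],[0,0,-1],[0,0,-1],[0,0,-1]],"claw":[0.22,0.22,0.22,0.22,0.22,0.22,0.22,0.22,0.22,0.22]}'
python3 -m pendant '{"slide":[[0.0031,0.0515,0],[0.0031,0.0515,0],[0.0031,0.0515,0],[0.0031,0.0515,0],[0.0031,0.0515,0],[0.0031,0.0515,0],[0.0008,0.0258,0],[0.0004,0.0129,0],[0.0002,0.008,0],[0,0,0]],"dr":[[0,0,-1],[0,0,-1],[0,0,-1],[0,0,-1],[0,0,-1],[0,0,-1],[0,0,-0.5],[0,0,-0.25],[0,0,-0.15],[0,0,0]],"claw":[0.22,0.22,0.22,0.22,0.22,0.22,0.22,0.22,0.22,0.22]}'
python3 - <<'E'
from h import *
p,phi,M,s=state(); d=p[:2]-CC; print(np.hypot(*d),np.degrees(np.arctan2(d[1],d[0]))); plan()
E
```

```text
clock: 21.0
position: [0.5094, 0.345, 0.043]
ee_rot: [-3.137, -0.161, -0.002]
force: [-0.6, -0.6, -0.2]
width: 0.235
gripper_force: 0.0
clock: 22.0
position: [0.5853, 0.2393, 0.0426]
ee_rot: [-2.629, -1.72, -0.0]
force: [-1.0, 1.2, 0.6]
width: 0.218
gripper_force: 0.7
clock: 23.0
position: [0.6888, 0.2396, 0.0422]
ee_rot: [1.723, 2.627, 0.0]
force: [0.3, 1.2, 0.4]
width: 0.219
gripper_force: 0.0
0.13092386532801958 -64.75389601602377
now [0.6888 0.2396 0.0422] phi 23.5 levelling dr [0. 0.] t 23.0 w 0.219 gf 0.0 j7 0.09 F [0.3 1.2 0.4]
```

```bash

python3 -m pendant '{"slide":[[0,0,0],[0,0,0],[0,0,-0.06],[0,0,-0.1],[0,0,-0.1],[0,0,-0.1],[0,0,0],[0,0,0],[0,0,0],[0,0,0]],"dr":[[0,0,0],[0,0,0],[0,0,0],[0,0,0],[0,0,0],[0,0,0],[0,0,1],[0,0,1],[0,0,1],[0,0,0.9]],"claw":[0.4,0.4,0.4,0.4,0.4,0.75,0.75,0.75,0.75,0.75]}'
python3 -m pendant '{"slide":[[0,-0.1,0],[0,-0.1,0],[0,-0.1,0],[0,-0.08,0],[0,0,0],[0,0,0]],"dr":[[0,0,0],[0,0,0],[0,0,0],[0,0,0],[0,0,0],[0,0,0]],"claw":[0.75,0.75,0.75,0.75,0.75,0.75]}'
python3 - <<'E'
from h import *
plan((*C(.08,224.5),.13,-3.4))
c,_=snap("wrist","pics/w8.png")
np.savez("w8.npz",**{k:np.array(v) for k,v in c.items()})
E
```

```text
clock: 24.0
position: [0.6886, 0.2399, 0.1505]
ee_rot: [-2.29, -2.15, -0.001]
force: [0.7, 0.2, -0.3]
width: 0.742
gripper_force: 0.0
clock: 24.6
position: [0.575, 0.2467, 0.1508]
ee_rot: [2.285, 2.156, 0.002]
force: [-0.2, 0.1, 0.9]
width: 0.75
gripper_force: 0.0
now [0.575  0.2467 0.1508] phi -3.3 levelling dr [ 0.01 -0.01] t 24.6 w 0.750 gf 0.0 j7 -0.41 F [-0.2  0.1  0.9]
-> drz 0.01 slide x 0.1840 y -0.0080 z 0.0693
```

View pics/w8.png

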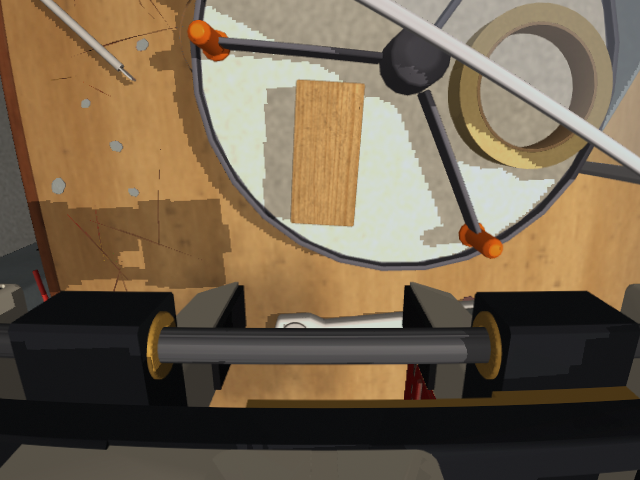

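Block top face corners: (299,80), (364,83), (354,226), (291,223).

```bash
python3 - <<'E'
from h import *
c=dict(np.load("w8.npz"))
q=pix2w(c,[(299,80),(364,83),(354,226),(291,223)],.054)[:,:2]
print(q,np.hypot(*(q[1]-q[0])),np.hypot(*(q[2]-q[1])))
d=(q[0]+q[1]-q[2]-q[3]); h=np.degrees(np.arctan2(d[1],d[0])); m=q.mean(0); print(m,h, m-CC)
plan((*m,.13,h-90),(*m,.036,h-90))
E
```

```text
[[0.56531286 0.34956127]
 [0.60474065 0.34561929]
 [0.59517809 0.25634606]
 [0.55362911 0.26076823]] 0.039624361669168044 0.08978391891852615
[0.57971518 0.30307371] 83.19581086316559 [-0.05328482 -0.05492629]
now [0.5758 0.2463 0.1507] phi -3.4 levelling dr [ 0.01 -0.  ] t 24.6 w 0.750 gf 0.0 j7 -0.41 F [ 1.7 -0.2  0.2]
-> drz 0.50 slide x 0.1894 y -0.0094 z 0.0689
-> drz -0.00 slide x 0.0000 y 0.0000 z 0.3133
```

```bash

python3 -m pendant '{"slide":[[0,0,0],[0.063,-0.003,0.02],[0.063,-0.003,0.02],[0.063,-0.003,0.03],[0,0,0.07],[0,0,0.07],[0,0,0.07],[0,0,0.06],[0,0,0.03],[0,0,0.012]],"dr":[[0,0,0.5],[0,0,0],[0,0,0],[0,0,0],[0,0,0],[0,0,0],[0,0,0],[0,0,0],[0,0,0],[0,0,0]],"claw":[0.75,0.75,0.75,0.75,0.75,0.75,0.75,0.75,0.75,0.75]}' 20
python3 -m pendant '{"slide":[[0,0,0],[0,0,0],[0,0,0],[0,0,0],[0,0,0],[0,0,-0.05],[0,0,-0.1],[0,0,-0.12],[0,0,-0.12],[0,0,-0.06]],"dr":[[0,0,0],[0,0,0],[0,0,0],[0,0,0],[0,0,0],[0,0,0],[0,0,0],[0,0,0],[0,0,0],[0,0,0]],"claw":[0.75,0,0,0,0,0,0,0,0,0]}'
python3 - <<'E'
from h import *
b=T(RD,0,.042); f=np.degrees(RD[1])-90
plan((*b,.14,f),(*b,.024,f))
E
```

```text
clock: 25.65
position: [0.5783, 0.3038, 0.034]
ee_rot: [-2.347, -2.087, 0.003]
force: [-0.1, -0.6, 0.5]
width: 0.748
gripper_force: 0.0
clock: 26.65
position: [0.5805, 0.3034, 0.1755]
ee_rot: [2.349, 2.085, 0.008]
force: [0.1, -0.2, -0.6]
width: 0.454
gripper_force: 20.0
now [0.5805 0.3034 0.1755] phi -6.8 levelling dr [ 0.03 -0.03] t 26.6 w 0.454 gf 20.0 j7 -0.54 F [ 0.1 -0.2 -0.6]
-> drz 11.45 slide x -0.5362 y 1.7778 z 0.1183
-> drz -0.00 slide x 0.0000 y 0.0000 z 0.3867
```

```bash

python3 -m pendant '{"slide":[[0,0,0],[0,0,0],[0,0,0],[0,0,0],[0,0,0],[0,0,0],[0,0,0],[0,0,0],[0,0,0],[0,0,0]],"dr":[[0,0,0.95],[0,0,0.95],[0,0,0.95],[0,0,0.95],[0,0,0.95],[0,0,0.95],[0,0,0.95],[0,0,0.95],[0,0,0.95],[0,0,0.95]],"claw":[0,0,0,0,0,0,0,0,0,0]}'
python3 -m pendant '{"slide":[[0,0,0],[0,0,0],[-0.1,0.02,0],[-0.1,0.07,0],[-0.1,0.1,0],[-0.1,0.1,0],[-0.1,0.1,0],[-0.0362,0.1,0],[0,0.11,0],[0,0.11,0]],"dr":[[0,0,0.95],[0,0,1],[0,0,0],[0,0,0],[0,0,0],[0,0,0],[0,0,0],[0,0,0],[0,0,0],[0,0,0]],"claw":[0,0,0,0,0,0,0,0,0,0]}'
python3 -m pendant '{"slide":[[0,0.11,0],[0,0.11,0],[0,0.11,0],[0,0.11,0],[0,0.11,0],[0,0.11,0.02],[0,0.11,0.02],[0,0.11,0.02],[0,0.11,0.04],[0,0.06,0.05]],"dr":[[0,0,0],[0,0,0],[0,0,0],[0,0,0],[0,0,0],[0,0,0],[0,0,0],[0,0,0],[0,0,0],[0,0,0]],"claw":[0,0,0,0,0,0,0,0,0,0]}'
python3 -m pendant '{"slide":[[0,0.02,0.08],[0,0,0.08],[0,0,0.06],[0,0,0],[0,0,0]],"dr":[[0,0,0],[0,0,0],[0,0,0],[0,0,0],[0,0,0]],"claw":[0,0,0,0,0]}'
python3 - <<'E'
from h import *
b=T(RD,0,.042); f=np.degrees(RD[1])-90
plan((*b,.0235,f))
snap("wrist","pics/w9.png")
E
```

```text
clock: 27.65
position: [0.579, 0.3031, 0.1719]
ee_rot: [-3.104, -0.482, -0.001]
force: [-0.3, 0.2, -0.1]
width: 0.456
gripper_force: 20.0
clock: 28.65
position: [0.4351, 0.0773, 0.1717]
ee_rot: [-3.137, -0.125, -0.001]
force: [1.4, -0.7, 0.2]
width: 0.458
gripper_force: 20.0
clock: 29.65
position: [0.4607, -0.2392, 0.1268]
ee_rot: [3.138, 0.12, 0.005]
force: [-0.2, 0.7, -0.9]
width: 0.457
gripper_force: 20.0
clock: 30.15
position: [0.4609, -0.2422, 0.0605]
ee_rot: [-3.139, -0.123, -0.001]
force: [-0.1, 0.4, 0.6]
width: 0.452
gripper_force: 20.0
now [ 0.4609 -0.2422  0.0605] phi -85.5 levelling dr [-0.   -0.01] t 30.1 w 0.452 gf 20.0 j7 -0.60 F [-0.1  0.4  0.6]
-> drz -0.00 slide x 0.0037 y -0.0039 z 0.1234
```

View pics/w9.png

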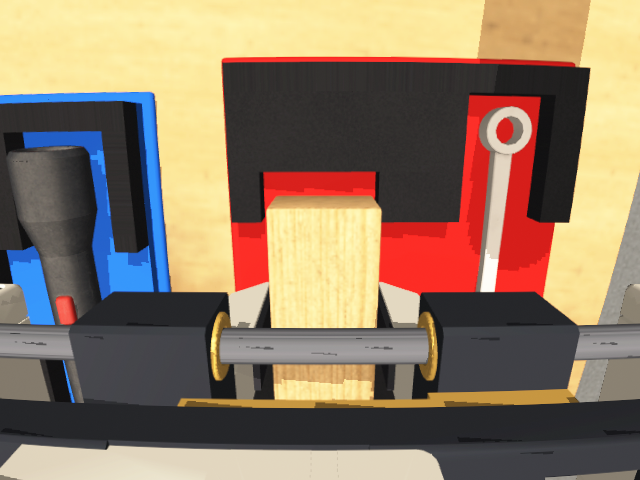

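Block at columns 268–381 over its cut-out (far corners (263,173),(377,172)); spanner seen lying inside its cut-out.

```bash
python3 - <<'E'
from h import *
c=arm.calibration("wrist")
q=pix2w(c,[(263,173),(377,172)],.026)[:,:2]; E=np.array([T(RD,.053,.071),T(RD,.053,.013)])
b=pix2w(c,[(268,208),(381,208)],.08)[:,:2]; B=np.array([T(RD,.045,.063),T(RD,.045,.021)])
print((q-E)*1e3,(b-B)*1e3)
s=pix2w(c,[(505,107),(153,94)],[.02,.026]); print(s[0,:2]-T(RD,.082,-.049),s[1,:2]-T(BL,.103,-.086))
E
```

```text
[[-1.23832189 -1.94773944]
 [-0.91910175  0.6504635 ]] [[-0.1287852  -3.4034871 ]
 [-0.20186778 -1.97792425]]
[1.84927234e-03 6.70443211e-06] [ 0.00435206 -0.01452558]
```

```bash

python3 -m pendant '{"slide":[[0,-0.005,0.03],[0,0,0.03],[0,0,0.03],[0,0,0.02],[0,0,0.01],[0,0,0.003],[0,0,0],[0,0,0],[0,0,0],[0,0,0]],"dr":[[0,0,0],[0,0,0],[0,0,0],[0,0,0],[0,0,0],[0,0,0],[0,0,0],[0,0,0],[0,0,0],[0,0,0]],"claw":[0,0,0,0,0,0,0,0.6,0.6,0.6]}'
python3 -m pendant '{"slide":[[0,0,-0.05],[0,0,-0.08],[0,0,-0.12],[0,0,-0.1]],"dr":[[0,0,0],[0,0,0],[0,0,0],[0,0,0]],"claw":[0.6,0.6,0.6,0.6]}'
python3 - <<'E'
from h import *
p=C(.129,175)
plan((*p,.13,-95.))
snap("wrist","pics/w10.png")
snap("top","pics/t10.png")
im=cv2.imread("pics/t10.png"); w=cv2.imread("pics/w10.png")[:300]
cv2.imwrite("pics/c10.png",np.vstack([cv2.resize(im[120:270,130:290],(320,300)),np.zeros((0,320,3),np.uint8)]))
cv2.imwrite("pics/c10.png",np.hstack([cv2.resize(im[120:290,110:290],(360,340)),cv2.resize(w,(440,206))[:206] if 0 else cv2.copyMakeBorder(cv2.resize(w,(440,206)),0,134,0,0,0)]))
E
```

```text
clock: 31.2
position: [0.4605, -0.2406, 0.0225]
ee_rot: [3.139, 0.123, -0.0]
force: [-0.2, -0.2, -0.6]
width: 0.596
gripper_force: 0.0
clock: 31.6
position: [0.4603, -0.2408, 0.1289]
ee_rot: [3.139, 0.123, -0.001]
force: [0.5, 0.1, 0.4]
width: 0.598
gripper_force: 0.0
now [ 0.4603 -0.2408  0.1289] phi -85.5 levelling dr [0. 0.] t 31.6 w 0.598 gf 0.0 j7 -0.69 F [0.5 0.1 0.4]
-> drz 1.38 slide x -0.0303 y -2.0385 z -0.0037
```

View pics/c10.png

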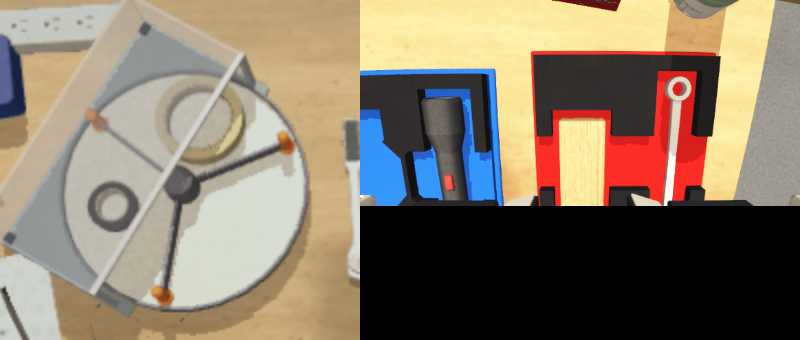

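Block, spanner and torch are in their cut-outs; the next post is at crop (163,296), i.e. top pixel (191.5,268), tape at (166.5,223). I've used up my picture views, so from here I measure by image code.

```bash
python3 - <<'E'
from h import *
im=cv2.imread("pics/t10.png"); c=arm.calibration("top")
def orange(im):
    hsv=cv2.cvtColor(im,cv2.COLOR_BGR2HSV); m=cv2.inRange(hsv,(5,190,120),(14,255,255)); 
    n,_,st,ce=cv2.connectedComponentsWithStats(m); return [(ce[i],st[i,4]) for i in range(1,n) if st[i,4]>15]
for nm in("pics/top0.png","pics/t10.png"):
  for ce,a in orange(cv2.imread(nm)):
    if 110<ce[0]<290 and 110<ce[1]<290:
        q=pix2w(c,[ce],.052)[0,:2]; d=q-CC; print(nm,ce,a,q,np.hypot(*d),np.degrees(np.arctan2(d[1],d[0])))
t=pix2w(c,[(166.5,223)],.043)[0,:2]-CC; print("tape",np.hypot(*t),np.degrees(np.arctan2(t[1],t[0])))
q=pix2w(c,[(191.5,268)],.049)[0,:2]; d=q-CC; print(q,np.hypot(*d),np.degrees(np.arctan2(d[1],d[0])))
E
```

```text
pics/top0.png [246.05555556 180.27777778] 36 [0.70494462 0.25460278] 0.1259643349702833 -55.16949442539715
pics/top0.png [206.14705882 268.26470588] 34 [0.50293058 0.343178  ] 0.13091121364154448 -173.49892934269778
pics/t10.png [252.91891892 192.2972973 ] 37 [0.67567481 0.23883101] 0.1265795690947131 -70.29738727481069
pics/t10.png [191.56410256 268.        ] 39 [0.50436791 0.37581114] 0.12985934804996507 172.1166210119941
tape 0.08272866131236599 105.08350293658096
[0.50488866 0.3766628 ] 0.1294635649850352 171.71165899658104
```

```bash
python3 - <<'E'
from h import *
plan((.509,.378,.13,-75.),(.509,.378,.043,-75))
E
```

```text
now [ 0.4624 -0.2419  0.1309] phi -85.5 levelling dr [ 0.02 -0.04] t 31.7 w 0.598 gf 0.0 j7 -0.69 F [ 0.1 -0.8 -0.5]
-> drz -1.53 slide x 0.6849 y -1.9558 z 0.0030
-> drz -0.00 slide x 0.0000 y 0.0000 z 0.2900
```

```bash

python3 -m pendant '{"slide":[[0,0,0],[0,0,0],[0.038,-0.1087,0],[0.038,-0.1087,0],[0.038,-0.1087,0],[0.038,-0.1087,0],[0.038,-0.1087,0],[0.038,-0.1087,0],[0.038,-0.1087,0],[0.038,-0.1087,0]],"dr":[[0,0,-0.8],[0,0,-0.73],[0,0,0],[0,0,0],[0,0,0],[0,0,0],[0,0,0],[0,0,0],[0,0,0],[0,0,0]],"claw":[0.35,0.35,0.35,0.35,0.35,0.35,0.35,0.35,0.35,0.35]}'
python3 -m pendant '{"slide":[[0.038,-0.1087,0],[0.038,-0.1087,0],[0.038,-0.1087,0],[0.038,-0.1087,0],[0.038,-0.1087,0],[0.038,-0.1087,0],[0.038,-0.1087,0],[0.038,-0.1087,0],[0.038,-0.1087,0],[0.038,-0.1087,0]],"dr":[[0,0,0],[0,0,0],[0,0,0],[0,0,0],[0,0,0],[0,0,0],[0,0,0],[0,0,0],[0,0,0],[0,0,0]],"claw":[0.35,0.35,0.35,0.35,0.35,0.35,0.35,0.35,0.35,0.35]}'
python3 -m pendant '{"slide":[[0,0,0],[0,0,0],[0,0,0]],"dr":[[0,0,0],[0,0,0],[0,0,0]],"claw":[0.35,0.35,0.35]}'
python3 - <<'E'
from h import *
p,phi,M,s=state()
c,im=snap("wrist","pics/w11.png")
hsv=cv2.cvtColor(im,cv2.COLOR_RGB2HSV); m=cv2.inRange(hsv,(4,180,110),(16,255,255))
n,l,st,ce=cv2.connectedComponentsWithStats(m)
for i in range(1,n):
    if st[i,4]>60: print(st[i],ce[i],pix2w(c,[ce[i]],.052)[0])
print("pred",w2pix(c,[(.509,.378,.052),(.509,.378,.03),(.509,.378,.068)]))
plan((.509,.378,.043,-75))
E
```

```text
clock: 32.7
position: [0.4805, 0.0365, 0.127]
ee_rot: [3.115, 0.411, -0.001]
force: [0.4, 0.7, 0.0]
width: 0.352
gripper_force: 0.0
clock: 33.7
position: [0.5061, 0.3809, 0.1266]
ee_rot: [3.114, 0.411, -0.002]
force: [0.2, 0.4, -0.6]
width: 0.351
gripper_force: 0.0
clock: 34.0
position: [0.5066, 0.378, 0.1271]
ee_rot: [3.114, 0.408, -0.001]
force: [0.4, 0.4, -0.3]
width: 0.349
gripper_force: 0.0
[599  10  41  13 148] [616.75        17.42567568] [0.68301849 0.25244283 0.052     ]
[597  35  23  13 147] [605.95918367  41.75510204] [0.66856582 0.2538823  0.052     ]
[309 221  28  42 806] [321.94540943 242.64640199] [0.51185767 0.37948297 0.052     ]
pred [[323.07810807 247.55458298]
 [323.0974929  238.14427872]
 [323.0618029  255.48988912]]
now [0.5067 0.3779 0.1274] phi -75.1 levelling dr [0.01 0.01] t 34.0 w 0.350 gf 0.0 j7 -1.65 F [-1.  -0.8 -0.3]
-> drz -0.01 slide x 0.0075 y 0.0015 z 0.2812
```

```bash

python3 -m pendant '{"slide":[[0.014,0.001,0.07],[0,0,0.07],[0,0,0.07],[0,0,0.05],[0,0,0.022],[0,0,0],[0,0,0],[0,0,0]],"dr":[[0,0,0],[0,0,0],[0,0,0],[0,0,0],[0,0,0],[0,0,0],[0,0,0],[0,0,0]],"claw":[0.35,0.35,0.35,0.35,0.35,0.22,0.22,0.22]}' 10
python3 -m pendant '{"slide":[[-0.0049,0.012,0],[-0.0094,0.0241,0],[-0.0173,0.0486,0],[-0.0173,0.0486,0],[-0.0173,0.0486,0],[-0.0173,0.0486,0],[-0.0173,0.0486,0],[-0.0173,0.0486,0],[-0.0173,0.0486,0],[-0.0173,0.0486,0]],"dr":[[0,0,-0.25],[0,0,-0.5],[0,0,-1],[0,0,-1],[0,0,-1],[0,0,-1],[0,0,-1],[0,0,-1],[0,0,-1],[0,0,-1]],"claw":[0.22,0.22,0.22,0.22,0.22,0.22,0.22,0.22,0.22,0.22]}'
python3 -m pendant '{"slide":[[-0.0173,0.0486,0],[-0.0173,0.0486,0],[-0.0173,0.0486,0],[-0.0173,0.0486,0],[-0.0173,0.0486,0],[-0.0173,0.0486,0],[-0.0173,0.0486,0],[-0.0173,0.0486,0],[-0.0094,0.0241,0],[-0.0049,0.012,0]],"dr":[[0,0,-1],[0,0,-1],[0,0,-1],[0,0,-1],[0,0,-1],[0,0,-1],[0,0,-1],[0,0,-1],[0,0,-0.5],[0,0,-0.25]],"claw":[0.22,0.22,0.22,0.22,0.22,0.22,0.22,0.22,0.22,0.22]}'
python3 -m pendant '{"slide":[[0,0,0],[0,0,0],[0,0,-0.06],[0,0,-0.1],[0,0,-0.1],[0,0,-0.1]],"dr":[[0,0,0],[0,0,0],[0,0,0],[0,0,0],[0,0,0],[0,0,0]],"claw":[0.22,0.35,0.35,0.35,0.35,0.35]}'
python3 - <<'E'
from h import *
plan((*(C(.082,225)+[0,-.05]),.15,-30))
E
```

```text
clock: 34.85
position: [0.5113, 0.3807, 0.0441]
ee_rot: [-3.114, -0.41, -0.002]
force: [-0.4, -0.1, 0.2]
width: 0.227
gripper_force: 0.0
clock: 35.85
position: [0.5587, 0.2593, 0.0434]
ee_rot: [-2.483, -1.924, 0.002]
force: [-1.9, -0.6, 0.4]
width: 0.219
gripper_force: 0.9
clock: 36.85
position: [0.6883, 0.2419, 0.0434]
ee_rot: [1.19, 2.906, -0.001]
force: [-0.6, -2.6, 0.6]
width: 0.219
gripper_force: 0.8
clock: 37.45
position: [0.6868, 0.2432, 0.1524]
ee_rot: [-1.194, -2.906, 0.0]
force: [0.2, 0.7, 0.8]
width: 0.347
gripper_force: 0.0
now [0.6868 0.2432 0.1524] phi 45.3 levelling dr [-0. -0.] t 37.5 w 0.347 gf 0.0 j7 0.38 F [0.2 0.7 0.8]
-> drz 10.95 slide x -0.1665 y -0.3340 z 0.0079
```

```bash

python3 -m pendant '{"slide":[[0,0,0],[0,0,0],[0,0,0],[0,0,0],[0,0,0],[0,0,0],[0,0,0],[0,0,0],[0,0,0],[0,0,0]],"dr":[[0,0,1],[0,0,1],[0,0,1],[0,0,1],[0,0,1],[0,0,1],[0,0,1],[0,0,1],[0,0,1],[0,0,1]],"claw":[0.9,0.9,0.9,0.9,0.9,0.9,0.9,0.9,0.9,0.9]}'
python3 -m pendant '{"slide":[[0,0,0],[-0.042,-0.0835,0],[-0.042,-0.0835,0],[-0.042,-0.0835,0],[-0.042,-0.0835,0],[0,0,0],[0,0,0]],"dr":[[0,0,0.95],[0,0,0],[0,0,0],[0,0,0],[0,0,0],[0,0,0],[0,0,0]],"claw":[0.9,0.9,0.9,0.9,0.9,0.9,0.9]}'
python3 - <<'E'
from h import *
plan()
c,im=snap("wrist","pics/w12.png"); np.savez("w12.npz",**{k:np.array(v) for k,v in c.items()})
g=cv2.cvtColor(im,cv2.COLOR_RGB2GRAY)
# rectify the z=.043 plane to world, 1 mm/pixel
xs=np.arange(.47,.68,.001); ys=np.arange(.20,.40,.001); X,Y=np.meshgrid(xs,ys)
uv=w2pix(c,np.c_[X.ravel(),Y.ravel(),np.full(X.size,.043)]).astype(np.float32).reshape(*X.shape,2)
r=cv2.remap(g,uv[...,0],uv[...,1],0,borderValue=255); cv2.imwrite("pics/r12.png",r)
m=(r<60).astype(np.uint8); n,l,st,ce=cv2.connectedComponentsWithStats(m)
for i in range(1,n):
    if st[i,4]>150: print("dark",xs[0]+st[i,0]*.001,ys[0]+st[i,1]*.001,st[i,2:],ce[i]*.001+[xs[0],ys[0]])
h=cv2.HoughCircles(cv2.medianBlur(r,3),cv2.HOUGH_GRADIENT,1,20,param1=80,param2=15,minRadius=25,maxRadius=32)
if h is not None:
    for x,y,rr in h[0][:6]: q=np.array([xs[0]+x*.001,ys[0]+y*.001]); print("circ",q,rr,np.hypot(*(q-CC)))
E
```

```text
clock: 38.45
position: [0.6869, 0.2433, 0.1513]
ee_rot: [-2.63, -1.717, -0.0]
force: [-0.3, 0.5, 0.2]
width: 0.899
gripper_force: 0.0
clock: 39.15
position: [0.575, 0.2498, 0.1517]
ee_rot: [-2.719, -1.572, -0.001]
force: [1.1, 0.4, -0.2]
width: 0.902
gripper_force: 0.0
now [0.575  0.2498 0.1517] phi -29.9 levelling dr [ 0.   -0.01] t 39.1 w 0.902 gf 0.0 j7 -0.84 F [ 1.1  0.4 -0.2]
dark 0.47 0.2 [ 51  56 795] [0.48582642 0.22788679]
dark 0.498 0.222 [ 183  157 2274] [0.60489666 0.32540721]
dark 0.5529999999999999 0.273 [  56   55 1277] [0.58083164 0.30014644]
dark 0.579 0.382 [ 42  18 204] [0.59983824 0.38854412]
circ [0.58050001 0.3005    ] 27.7 0.07786205035824101
```

```bash
python3 - <<'E'
from h import *
b=T(BL,0,.042); f=np.degrees(BL[1])
plan((.5805,.3005,.0275,-30),(.5805,.3005,.15,-30),(*b,.15,f),(*b,.017,f))
E
```

```text
now [0.5759 0.2495 0.1516] phi -30.0 levelling dr [ 0.01 -0.01] t 39.2 w 0.901 gf 0.0 j7 -0.84 F [-0.1 -0.3 -1.6]
-> drz 0.01 slide x 0.1550 y -0.0718 z 0.4137
-> drz 0.00 slide x 0.0000 y 0.0000 z -0.4083
-> drz -4.79 slide x -1.0382 y -0.5528 z -0.0000
-> drz -0.00 slide x 0.0000 y 0.0000 z 0.4433
```

```bash

python3 -m pendant '{"slide":[[0.052,-0.024,0],[0.052,-0.024,0],[0.051,-0.024,0.02],[0,0,0.07],[0,0,0.07],[0,0,0.07],[0,0,0.07],[0,0,0.06],[0,0,0.035],[0,0,0.018]],"dr":[[0,0,0],[0,0,0],[0,0,0],[0,0,0],[0,0,0],[0,0,0],[0,0,0],[0,0,0],[0,0,0],[0,0,0]],"claw":[0.9,0.9,0.9,0.9,0.9,0.9,0.9,0.9,0.9,0.9]}' 15
python3 -m pendant '{"slide":[[0,0,0],[0,0,0],[0,0,0],[0,0,0],[0,0,0],[0,0,0]],"dr":[[0,0,0],[0,0,0],[0,0,0],[0,0,0],[0,0,0],[0,0,0]],"claw":[0.9,0,0,0,0,0]}'
python3 -m pendant '{"slide":[[0,0,-0.05],[0,0,-0.1],[0,0,-0.12],[0,0,-0.12],[0,0,-0.03],[0,0,0]],"dr":[[0,0,0],[0,0,0],[0,0,0],[0,0,0],[0,0,0],[0,0,0]],"claw":[0,0,0,0,0,0]}'
python3 - <<'E'
from h import *
b=T(BL,0,.042); f=np.degrees(BL[1])
plan((*b,.15,f),(*b,.017,f))
E
```

```text
clock: 40.2
position: [0.5794, 0.3013, 0.0256]
ee_rot: [-2.719, -1.573, 0.003]
force: [-0.2, -0.1, -0.6]
width: 0.898
gripper_force: 0.0
clock: 40.8
position: [0.5804, 0.3005, 0.0278]
ee_rot: [-2.72, -1.572, -0.002]
force: [0.0, -0.4, 3.9]
width: 0.602
gripper_force: 15.0
clock: 41.4
position: [0.581, 0.3008, 0.1558]
ee_rot: [-2.72, -1.572, -0.006]
force: [1.0, 0.1, -0.8]
width: 0.602
gripper_force: 15.0
now [0.581  0.3008 0.1558] phi -30.0 levelling dr [ 0.01 -0.03] t 41.4 w 0.602 gf 15.0 j7 -0.91 F [ 1.   0.1 -0.8]
-> drz -4.78 slide x -1.0393 y -0.5546 z 0.0194
-> drz -0.00 slide x 0.0000 y 0.0000 z 0.4433
```

```bash

python3 -m pendant '{"slide":[[0,0,0],[0,0,0],[0,0,0],[0,0,0],[0,0,0],[-0.0866,-0.0462,0],[-0.0866,-0.0462,0],[-0.0866,-0.0462,0],[-0.0866,-0.0462,0],[-0.0866,-0.0462,0]],"dr":[[0,0,-0.96],[0,0,-0.96],[0,0,-0.96],[0,0,-0.95],[0,0,-0.95],[0,0,0],[0,0,0],[0,0,0],[0,0,0],[0,0,0]],"claw":[0,0,0,0,0,0,0,0,0,0]}'
python3 -m pendant '{"slide":[[-0.0866,-0.0462,0],[-0.0866,-0.0462,0],[-0.0866,-0.0462,0],[-0.0866,-0.0462,0],[-0.0866,-0.0462,0],[-0.0866,-0.0462,0],[-0.0866,-0.0462,0],[0,0,0],[0,0,0.07],[0,0,0.07]],"dr":[[0,0,0],[0,0,0],[0,0,0],[0,0,0],[0,0,0],[0,0,0],[0,0,0],[0,0,0],[0,0,0],[0,0,0]],"claw":[0,0,0,0,0,0,0,0,0,0]}'
python3 -m pendant '{"slide":[[0,0,0.07],[0,0,0.07],[0,0,0.05],[0,0,0],[0,0,0]],"dr":[[0,0,0],[0,0,0],[0,0,0],[0,0,0],[0,0,0]],"claw":[0,0,0,0,0]}'
python3 - <<'E'
from h import *
b=T(BL,0,.042); f=np.degrees(BL[1])
plan((*b,.017,f))
c,im=snap("wrist","pics/w13.png")
# tray top plane z=.026 in tray coords, 1 mm per pixel; black/blue map along lines
hsv=cv2.cvtColor(im,cv2.COLOR_RGB2HSV); B=cv2.inRange(hsv,(100,120,70),(125,255,255))
lx=np.arange(-.11,.111,.001); ly=np.arange(-.1,.131,.001); X,Y=np.meshgrid(lx,ly)
cs,sn=np.cos(BL[1]),np.sin(BL[1]); W=np.c_[(BL[0][0]+cs*X-sn*Y).ravel(),(BL[0][1]+sn*X+cs*Y).ravel(),np.full(X.size,.026)]
uv=w2pix(c,W).astype(np.float32).reshape(*X.shape,2)
r=cv2.remap(B,uv[...,0],uv[...,1],0,borderValue=0)
for y in (.090,.085,.075,.07,.06,.05,.04): 
    row=r[int(round((y+.1)*1000))]>0; d=np.flatnonzero(np.diff(row.astype(int))); print(y,[(round(lx[k]*1000)) for k in d])
vis=(uv[...,0]>0)&(uv[...,0]<640)&(uv[...,1]>0)&(uv[...,1]<290); print("visible y",Y[vis].min(),Y[vis].max(), X[vis].min(),X[vis].max())
E
```

```text
clock: 42.4
position: [0.5157, 0.1657, 0.1518]
ee_rot: [-2.163, -2.277, 0.004]
force: [0.4, -0.1, -0.9]
width: 0.604
gripper_force: 15.0
clock: 43.4
position: [0.4297, -0.0191, 0.1104]
ee_rot: [-2.164, -2.277, -0.001]
force: [-0.3, 0.7, -0.4]
width: 0.604
gripper_force: 15.0
clock: 43.9
position: [0.4292, -0.0192, 0.0539]
ee_rot: [-2.163, -2.277, 0.002]
force: [-0.0, 0.1, 0.8]
width: 0.6
gripper_force: 15.0
now [ 0.4292 -0.0192  0.0539] phi 2.9 levelling dr [-0.02  0.  ] t 43.9 w 0.600 gf 15.0 j7 0.13 F [-0.   0.1  0.8]
-> drz -0.00 slide x 0.0003 y 0.0055 z 0.1229
0.09 [-100, 96]
0.085 []
0.075 [-24, 21]
0.07 [-29, 27]
0.06 [-67, -16, 9, 64]
0.05 [-67, -29, 22, 64]
0.04 [-67, -41, -38, -34, -12, 6, 28, 32, 35, 65]
visible y 0.036000000000000115 0.1300000000000002 -0.11 0.1100000000000002
```

```bash

python3 -m pendant '{"slide":[[0,0.001,0.03],[0,0,0.03],[0,0,0.03],[0,0,0.02],[0,0,0.009],[0,0,0.003],[0,0,0],[0,0,0],[0,0,0],[0,0,0]],"dr":[[0,0,0],[0,0,0],[0,0,0],[0,0,0],[0,0,0],[0,0,0],[0,0,0],[0,0,0],[0,0,0],[0,0,0]],"claw":[0,0,0,0,0,0,0,0.75,0.75,0.75]}'
python3 -m pendant '{"slide":[[0,0,-0.05],[0,0,-0.08],[0,0,-0.12],[0,0,-0.12],[-0.02,0,-0.12],[-0.05,0,-0.12],[-0.05,0,-0.12],[0,0,0],[0,0,0]],"dr":[[0,0,0],[0,0,0],[0,0,0],[0,0,0],[0,0,0],[0,0,0],[0,0,0],[0,0,0],[0,0,0]],"claw":[0.75,0.75,0.75,0.75,0.75,0.75,0.75,0.75,0.75]}'
python3 - <<'E'
from h import *
plan()
c,im=snap("wrist","pics/w14.png")
def rect(z):
    lx=np.arange(-.11,.111,.001); ly=np.arange(-.095,.096,.001); X,Y=np.meshgrid(lx,ly)
    cs,sn=np.cos(BL[1]),np.sin(BL[1]); W=np.c_[(BL[0][0]+cs*X-sn*Y).ravel(),(BL[0][1]+sn*X+cs*Y).ravel(),np.full(X.size,z)]
    uv=w2pix(c,W).astype(np.float32).reshape(*X.shape,2); return cv2.remap(im,uv[...,0],uv[...,1],1),uv
r,uv=rect(.026); print("uv rng",uv.min((0,1)),uv.max((0,1)))
# coarse text map: B blue, # dark, . other ; rows = y from +95 down, cols = x
hsv=cv2.cvtColor(r,cv2.COLOR_RGB2HSV)
for y in range(190,-1,-6):
    print("%4d "%(y-95)+"".join("B" if 100<=hsv[y,x,0]<=125 and hsv[y,x,1]>120 and hsv[y,x,2]>70 else ("#" if hsv[y,x,2]<75 else ("o" if hsv[y,x,2]<125 else ".")) for x in range(0,221,3)))
E
```

```text
clock: 44.95
position: [0.4303, -0.0194, 0.0178]
ee_rot: [2.164, 2.277, 0.001]
force: [0.9, -0.5, 0.8]
width: 0.741
gripper_force: 0.0
clock: 45.85
position: [0.4321, -0.0554, 0.2371]
ee_rot: [2.164, 2.276, 0.003]
force: [-0.7, 0.4, -0.6]
width: 0.751
gripper_force: 0.0
now [ 0.4321 -0.0554  0.2371] phi 2.9 levelling dr [ 0.02 -0.  ] t 45.9 w 0.751 gf 0.0 j7 0.10 F [-0.7  0.4 -0.6]
uv rng [202.35614 110.76838] [446.69275 306.40137]
  95 ooooooo...................................................................
  89 oooBBBBBBBBBBBBBBBBBBBBBBBBBBBBBBBBBBBBBBBBBBBBBBBBBBBBBBBBBBBBBBBBBBBB...
  83 oo#####################################################################...
  77 oo############################BBBBBBBBBBBBBB###########################...
  71 oo##########################BBBBBBBBBBBBBBBBBB#########################...
  65 oo########################BBBBBB##########BBBBBB#######################...
  59 oo############BBBBBBBBBBBBBBBB####......####BBBBBBBBBBBBBBBB###########...
  53 oo############BBBBBBBBBBBBBB###o.BBBBBBBB.###BBBBBBBBBBBBBBB###########...
  47 oo############BBBBB
[... 1195 characters left out ...]
###################################################B#####...
 -49 ...#####BBoooooooooooooooooooooooooooooooooooooooooooooooooooooooo#####...
 -55 ...#####BBooooooooooooooooooooooooo......ooooooooooooooooooooooooo#####...
 -61 ...#####BBBoooooooooooooooooooooooo.....oooooooooooooooooooooooooo#####o..
 -67 ...#####BBBBBBBBBBBBBBBBBBBBBBBBBBBBBBBBBBBBBBBBBBBB##oooooooooooB#####o..
 -73 ........####################BBBBBBBBBBBBBBBBBB####################........
 -79 .......#####################BBBBBBBBBBBBBBBBBBB####################.......
 -85 ......######################...................#####################......
 -91 ....######......................................................#####o....
```

```bash
python3 -c "
from cell import arm
print(arm.sign_off())"
```

```text
the job is handed in; nothing more can be done
None
```

Both kits are made up and handed in at about 46 s. The torch and black tape are in the blue tray, and the spanner and pine block are in the red one. My last camera checks showed each part in its own cut-out, though the sign-off returned no verdict.

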